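# Hang the glare shield and move its holder one hole along

### The arm

A 6-joint arm with a two-finger parallel gripper is mounted at the origin on the work surface. World frame = base frame: x ahead of the robot, y to its left, z up, the work surface at z = 0. Lengths are in mm, angles in rad, forces in N, time in s.
With the tool pointing down it reaches from about 375 to 975 mm from the base axis. Payload 3.8 kg.
Tool frame: the origin (TCP) lies on the centre line of the jaws, within the pads' length; the fingertips stand 17 mm ahead of it and the grasp point (between the pads) lies 2 mm behind it; z points along the fingers, x is the direction in which the jaws open and shut, and the axes are right-handed (so a half turn about z gives the same grasp; the last joint's range is limited). The gripper opens to 88 mm and grips with 3 to 60 N. Pads are 18 mm wide; open, the fingers measure 123 mm over their backs; the gripper's body (75 mm by 187 mm) begins 45 mm behind the grasp point.
Start: joints at [1.229, 0.264, 1.604, -0, 1.274, -0.037], TCP at [202.567, 643.883, 255.706] pointing down, gripper open.
Joint ranges: [-2.63, 2.63], [-0.94, 2.18], [0.31, 2.57], [-1.31, 4.45], [0, 2.66], [-2.55, 2.55]. Speed limits (rad/s): [2.57, 2.57, 3.14, 3.14, 3.14, 3.14].

### API

Orientations are given as a rotation vector (axis times angle).
In Python, from rig import robot gives the robot as it stands.
- The arm moves only by the tool carry_out, never from a script. Its argument "plan" is a list of rows, each an object with "delta_pos": the shift along the tool's x, y, z in cm, a list of three; "roll": the turn about the tool's z in degrees; "gripper": the opening, from -1 (shut) to 1 (fully open). In form: [{"delta_pos": [tx, ty, tz], "roll": roll, "gripper": gripper}, ...]. A call has 1 to 12 rows; each row shifts and turns the commanded pose from where the row before left it, along the tool's axes as they then stand; what a row does not reach is not made up. A row lasts 1/12 s, in which the tool goes at most 41.7 mm and 7.16 degrees, less where a joint would pass 70% of its speed; a pose out of reach is approached as far as the arm can. A call is refused whole if a number of a shift passes 4.17 or a number of a turn 7.16, either way. A call with a gripper value outside its range is refused whole. The fingers move at their own pace and stop on an object; "grip_force" is the grip in N (left out, the last holds). Time passes only in rows, so rows that do not move let the fingers close. It gives the time, the measured TCP pose, the force and the opening at its end, in the units of the state.
- robot.get_state(): the state, without advancing time (a new reading comes with each control period).
- robot.capture(name): name is "scene" or "top"; returns (picture, depth): 400x640x3 uint8, red, green, blue; 400x640 float32, mm along the optical axis (not along the pixel's ray), 0 where there is no reading.
- robot.camera_info(name): a dict with "K" (3x3 intrinsics, pixels), "dist" ([k1, k2, p1, p2, k3] as OpenCV has them; the pictures are not rectified), "world_from_camera" (4x4, takes a point from camera to world coordinates). Camera axes: x right, y up, looking along -z (the intrinsics and any distortion apply to the point x, -y, -z); pixel columns grow to the right and rows downward; lengths in mm; the calibration is good to about 2 mm. A picture is of the moment at which its call begins. camera_info takes no time and is no camera call.
- robot.finish_job(): hands the job in, once; it reports no verdict.
The state is a dict: "clock": time; "joints": joint angles; "joint_vel": joint speeds; "joint_torque": joint torques, N m; "tcp_pos": TCP position; "orientation": TCP orientation; "force": force on the tool from outside, world axes, zero at the start; "torque": the same for the moment, N m; "opening": finger opening in mm.
Only numpy, scipy, OpenCV 4.12 (cv2) and the standard library are available. Lean on these libraries where they do the work, as an engineer would, in place of code of your own. Each camera call takes 0.05 s, during which the arm holds its last target.

### The job

Hang the folded metal glare shield over the level bar of the sliding holder, seated down on the bar with a leg on each side, and let go of it. Then pull up the holder's spring-loaded lock knob, slide the holder one hole along its tube, towards the end where the wooden spreading board lies, and let the lock pin drop fully home in that hole. Leave the other things where they are, and finish still holding the knob with the pin home: do not let go of it.

Things in the scene. Friction and masses are not known exactly. Their poses are not given: they have to be found in the camera images.
- shield: Loose bent aluminium sheet, 3 mm thick, 90 g, an inverted U standing on its legs. 80 mm long (x), 78 high (z up). The top 35 mm is a straight channel along x, 24 mm wide outside (y), 18 inside, closed on top; below, the legs flare to 46 mm. Origin: centre of the underside. Grip across the channel from above, fingertips at most 32 mm below the top. Both ways round are alike.
- stand: Fixed stand: level square aluminium tube along its y, 30 mm wide, 260 long, top 52 mm above the table, on two black feet (50 x 16 x 60 mm high) at y = +-138 mm. In its top are 5 pin holes, 11 mm square, at y = -80, -40, 0, 40, 80 mm. Origin on the table under the tube's middle; z up.
- sleeve (a joint): Position (m) of the grey sleeve (44 mm wide, 50 along the tube, top at 60 mm) to the stand's +y. Starts at 0, pinned in the middle hole; next holes at +0.040 and -0.040. It carries knob and bar. Range +-0.09; about 2 N friction once the pin is out; the pin has 2 mm play each way in a hole.
- bar (a point): Square steel bar, 12 x 12 mm, 130 long, level, carried by the sleeve. Origin: centre of its top, 106 mm above the table, 125 mm from the knob's axis to the stand's +x. Its x runs along it, away from the tube, as the stand's x. A post goes down at x = -65 to -53 mm; a stop rises 10 mm at x = 59 to 65. The shield sits over the origin, channel along x, its underside then 31 mm above the table.
- knob (a point): Black cylindrical knob of the lock plunger, 26 mm across, 24 high, axis vertical, on top of the sleeve. Origin: its centre, 96 mm above the table when the pin is home. Below it a 10 mm stem, then a steel collar 22 mm across whose top is at 78 mm. It moves with the sleeve.
- plunger (a joint): Lift (m) of knob and pin: 0 pin home in a hole, 0.014 fully up. The 7 mm pin reaches 9 mm into the hole and frees the sleeve above 0.009. A spring pulls it down with 4 N at 0, 7.5 N fully up. Between holes the pin rides on the tube's top and drops into the next hole.
- spreading_board: Wooden spreading board with a groove and a few pins, 240 x 100 x 32 mm, loose, lying low beyond one end of the tube, left or right. Origin: centre of the underside. The sign of its y in the stand's frame tells which way to slide.
- pin_tray: White plastic tray with compartments, 200 x 110 x 35 mm, loose, at the other end. Leave alone.
- glue: White bottle with a grey cap, 44 mm across, 110 mm high, standing. Leave alone.
- pin_jar: Small glass jar with a steel lid, 54 mm across, 65 mm high. Leave alone.
- cork_disc: Cork disc, 80 mm across, 18 mm high. Leave alone.
- brush: Brush, 160 mm long, lying beside the spreading board or the tray. Leave alone.
- remote: Black remote control, 130 x 42 x 18 mm, beside the tray or the spreading board. Leave alone.
There are look-alikes about, which are no part of the job. Leave any black or blue look-alike of the shield alone.

How it is judged:
By the outcome, as a careful person would: the job done as asked, in the order asked, and still so for the second after the job is handed in, while the arm keeps its last pose, push and grip.
It also fails if it takes over 50 s, if anything falls off the work surface, if the arm or the gripper's body presses on something with over 40 N, if the wrist force passes 120 N, or if a joint passes its speed limit or range.

## Working session

There is one attempt and no reset: what is moved stays moved. The work goes in short steps, Python scripts to look and compute and a tool call to move; the robot and the scene stay as the last step left them, time stands still between calls to the robot, and variables do not carry over. Pictures are saved under pics/ and viewed, and the job is handed in when it is done.

Besides the shell and the picture viewer there is one more tool, called after "Emit:" as name(argument=value, ...), one argument or row to a line, values as JSON. carry_out: Moves the arm, as the interface text tells. Its arguments: {"type":"object","properties":{"plan":{"type":"array","items":{"type":"object","properties":{"delta_pos":{"type":"array","items":{"type":"number"}},"roll":{"type":"number"},"gripper":{"type":"number"}}}},"grip_force":{"type":"number"}},"required":["plan"]}

```bash
mkdir -p pics; ls; cat > h.py <<'E'
import numpy as np, cv2
from rig import robot
def grab(n,tag):
    p,d=robot.capture(n); np.savez(f'pics/{tag}.npz',p=p,d=d)
    cv2.imwrite(f'pics/{tag}.png',p[:,:,::-1]); return p,d
def load(tag):
    z=np.load(f'pics/{tag}.npz'); return z['p'],z['d']
def cloud(n,d):
    I=robot.camera_info(n);K=np.array(I['K'],float);D=np.array(I['dist'],float);T=np.array(I['world_from_camera'])
    v,u=np.mgrid[0:d.shape[0],0:d.shape[1]]
    q=cv2.undistortPoints(np.stack([u,v],-1).reshape(-1,1,2).astype(float),K,D).reshape(d.shape+(2,))
    P=np.stack([q[...,0]*d,-q[...,1]*d,-d,np.ones_like(d)],-1)
    W=(P@T.T)[...,:3]; W[d<=0]=np.nan
    return W
E
python3 - <<'E'
from h import *
for n in('scene','top'):
    p,d=grab(n,n+'0'); print(np.array(robot.camera_info(n)['world_from_camera']).round(2).tolist())
s=robot.get_state();print(s)
E
```

```text
pics
[[-0.45, -0.67, 0.6, 1208.16], [0.89, -0.34, 0.3, 338.78], [0.0, 0.67, 0.75, 950.94], [0.0, 0.0, 0.0, 1.0]]
[[0.02, 0.99, -0.12, 368.27], [-1.0, 0.02, -0.01, -5.56], [-0.01, 0.12, 0.99, 1545.99], [0.0, 0.0, 0.0, 1.0]]
{'clock': 0.1, 'joints': array([ 1.22906432e+00,  2.64663048e-01,  1.60521093e+00,  1.32573498e-05,
        1.27369873e+00, -3.69083840e-02]), 'joint_vel': array([-4.07058220e-04, -9.69809939e-04, -2.47967495e-03, -1.58795933e-05,
        9.46417276e-04, -9.34563823e-04]), 'joint_torque': array([ 4.12291718e-05, -5.03623796e+01, -3.58067250e+01,  7.31074344e-02,
        2.34821707e-02, -5.74382329e-05]), 'tcp_pos': array([202.38772909, 643.31953457, 254.53673651]), 'orientation': array([ 2.53206964,  1.85776848, -0.00258416]), 'force': array([ 0.56704995, -0.26522132, -0.30582495]), 'torque': array([-0.02927402, -0.01224184, -0.01271793]), 'opening': 88.05376727088259}
```

View pics/scene0.png

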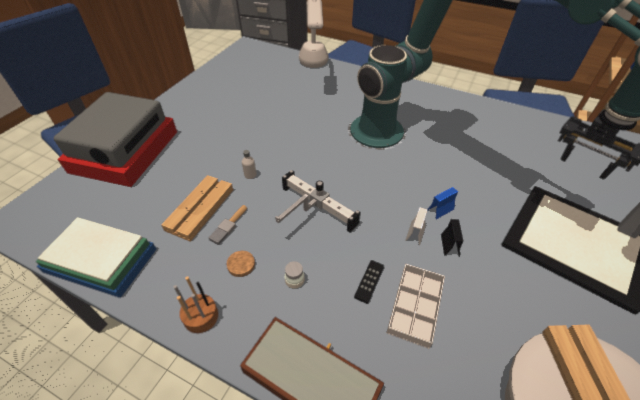

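View pics/top0.png

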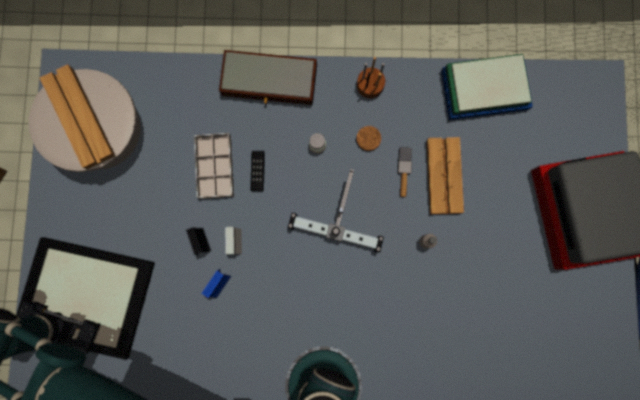

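Candidates for the shield:
- light aluminium: scene (417,223), top (232,241)
- blue: scene (444,202), top (215,284)
- black: scene (453,237), top (198,242)

I choose the light one. The wooden board at scene (198,206) / top (445,175) lies low on the table beyond the tube's end. Another wooden pair lies on a round thing at top (75,115). I'll check both in crops and measure.

```bash
python3 - <<'E'
from h import *
p,d=load('scene0');a=cv2.resize(p[170:270,360:480],None,fx=5,fy=5,interpolation=2)
b=cv2.resize(p[165:245,160:370],None,fx=3,fy=3,interpolation=2)
cv2.imwrite('pics/c1.png',a[:,:,::-1]);cv2.imwrite('pics/c2.png',b[:,:,::-1])
for n in('scene','top'):
    p,d=load(n+'0');W=cloud(n,d);np.save(f'pics/W{n}.npy',W)
    x,y,z=W[...,0],W[...,1],W[...,2]
    print(n,'table z',np.nanmedian(z[(abs(x-500)<300)&(abs(y)<400)]))
    m=(z>12)&(z<200)&(x>300)&(x<900)&(abs(y)<450)
    k,L,S,C=cv2.connectedComponentsWithStats(m.astype(np.uint8))
    for i in range(1,k):
        if S[i,4]>40:
            q=W[L==i]; print(C[i].round(),S[i,4],'mean',q.mean(0).round(),'min',q.min(0).round(),'max',q.max(0).round(), p[L==i].mean(0).round())
E
```

```text
scene table z 1.6338327490224742
[248. 164.] 280 mean [ 455. -302.   62.] min [ 424. -326.   12.] max [ 469. -286.  116.] [122. 110. 100.]
[317. 200.] 1622 mean [493. -22.  59.] min [ 411. -173.   12.] max [651. 122. 118.] [132. 123. 114.]
[197. 207.] 2091 mean [ 666. -361.   30.] min [ 532. -422.   12.] max [ 777. -309.   46.] [182. 136.  89.]
[441. 203.] 301 mean [321. 331.  51.] min [300. 300.  12.] max [345. 359.  83.] [ 35.  60. 109.]
[226. 226.] 427 mean [ 684. -239.   19.] min [ 585. -264.   12.] max [ 745. -220.   25.] [145. 127. 112.]
[418. 223.] 303 mean [437. 292.  58.] min [389. 270.  12.] max [476. 314.  83.] [178. 166. 153.]
[453. 235.] 484 mean [435. 394.  56.] min [385. 365.  12.] max [473. 430.  83.] [31. 29. 30.]
[137. 245.] 606 mean [ 874. -401.   56.] min [ 839. -450.   12.] max [ 900. -375.   75.] [123. 132. 121.]
[240. 262.] 539 mean [ 774. -125.   19.] min [ 731. -166.   12.] max [811. -87.  23.] [176. 124.  82.]
[294. 274.] 437 mean [755.  43.  51.] min [724.  12.  12.] max [775.  66.  70.] [150. 139. 128.]
[369. 281.] 636 mean [663. 227.  19.] min [595. 205. 
[... 859 characters left out ...]
4.  58.]
[404. 167.] 449 mean [ 678. -241.   18.] min [ 584. -263.   12.] max [ 746. -221.   27.] [107.  94.  82.]
[257. 170.] 515 mean [657. 226.  18.] min [589. 205.  12.] max [723. 248.  30.] [33. 33. 32.]
[337. 227.] 1371 mean [479. -31.  62.] min [ 406. -172.   16.] max [645. 119. 118.] [124. 126. 123.]
[197. 240.] 404 mean [428. 392.  60.] min [385. 366.  12.] max [469. 423.  85.] [16. 16. 17.]
[232. 241.] 365 mean [430. 285.  60.] min [389. 269.  13.] max [470. 303.  85.] [128. 128. 120.]
[428. 241.] 209 mean [ 441. -303.   74.] min [ 421. -329.   13.] max [ 463. -288.  114.] [76. 70. 65.]
[219. 278.] 174 mean [317. 319.  62.] min [301. 297.  13.] max [343. 345.  87.] [ 22.  47. 104.]
```

```bash
ls pics
```

```text
Wscene.npy
Wtop.npy
c1.png
c2.png
scene0.npz
scene0.png
top0.npz
top0.png
```

View pics/c1.png

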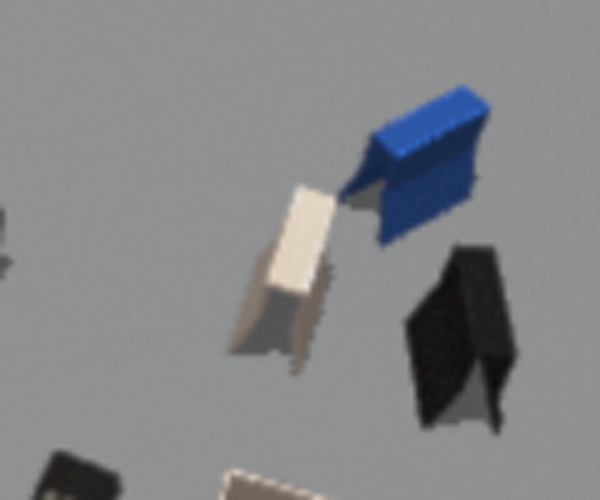

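View pics/c2.png

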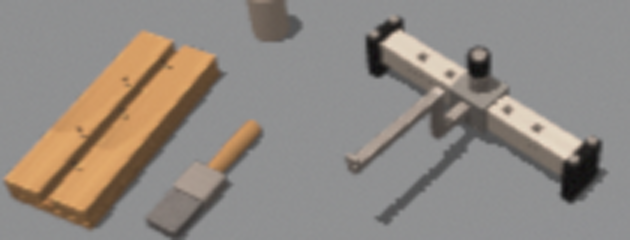

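```bash
python3 - <<'E'
from h import *
def rect(q):
    r=cv2.minAreaRect(q[:,:2].astype(np.float32)); return [np.round(v,1) for v in r]
for n in('scene','top'):
    p,d=load(n+'0');W=np.load(f'pics/W{n}.npy');x,y,z=W[...,0],W[...,1],W[...,2]
    print(n)
    m=(abs(x-430)<60)&(abs(y-287)<35)
    print('shield zmax',np.nanpercentile(z[m],[90,98]))
    q=W[m&(z>72)]; print('shield top',len(q),q.mean(0).round(1),rect(q))
    q=W[m&(z>12)]; print('shield all',len(q),rect(q))
    # side strips
    s=(x>400)&(x<660)&(y>-180)&(y<130)
    q=W[s&(z>46)&(z<64)];print('tube',len(q),q.mean(0).round(1),rect(q))
    q=W[s&(z>98)&(z<122)&(x>520)];c=q.mean(0);u,sv,vt=np.linalg.svd(q[:,:2]-c[:2],full_matrices=False);print('bar',len(q),c.round(1),rect(q),'dir',vt[0],np.degrees(np.arctan2(vt[0,1],vt[0,0])))
    q=W[s&(z>90)&(x<510)];print('knob',len(q),q.mean(0).round(1),np.median(q[:,2]),rect(q))
E
```

```text
scene
shield zmax [78.68133729 80.96731939]
shield top 177 [434.1 291.9  78.5] [array([431.2, 292. ]), array([84.1, 23.5]), np.float64(3.3)]
shield all 303 [array([432.1, 291.9]), array([85.8, 40.7]), np.float64(3.9)]
tube 846 [472.6 -18.4  54.4] [array([488.5, -30.2]), array([292.3,  97.7]), np.float64(77.0)]
bar 197 [591.7 -54.4 105.8] [array([587. , -53.9]), array([ 15.5, 130.8]), np.float64(76.4)] dir [ 0.97391615 -0.2269082 ] -13.115112868128142
knob 68 [469.2 -23.3 104.4] 106.94890658031494 [array([466.7, -24.3]), array([24. , 21.9]), np.float64(26.7)]
top
shield zmax [77.68164584 81.56289996]
shield top 203 [429.6 290.6  77.4] [array([430.7, 290.3]), array([78.1, 24.2]), np.float64(2.7)]
shield all 365 [array([430. , 286.4]), array([80.6, 31.9]), np.float64(2.3)]
tube 974 [463.3 -28.9  54. ] [array([479.7, -30.3]), array([292.6,  85.8]), np.float64(76.4)]
bar 174 [583.7 -55.2 105.9] [array([583.1, -55. ]), array([ 11.8, 128.4]), np.float64(76.4)] dir [-0.97191311  0.23533998] 166.38833563404165
knob 60 [462.1 -25.8 107.3] 107.75468712043119 [array([462.9, -26.1]), array([24.4, 20.7]), np.float64(1.2)]
```

The crops confirm it: bare aluminium shield at crop (300,240), with the blue and black ones beside it. The grooved, pinned board lies on the table on the world −y side, which is the stand's −y, so I slide to −0.040.

```bash
cat >> h.py <<'E'
from scipy.spatial.transform import Rotation as R
def to(pos,yaw):
    """delta in current tool axes (cm) and roll(deg) to reach pos with tool-x yaw (mod 180)"""
    s=robot.get_state();M=R.from_rotvec(s['orientation']).as_matrix()
    cy=np.degrees(np.arctan2(M[1,0],M[0,0]))
    dy=(yaw-cy+90)%180-90
    print('t',round(s['clock'],2),'tcp',s['tcp_pos'].round(1),'yaw',round(cy,2),'zaxis',M[:,2].round(3),'F',s['force'].round(1),'open',round(s['opening'],1),'j6',s['joints'][5].round(2))
    print('delta cm',(M.T@(np.array(pos)-s['tcp_pos'])/10).round(2),'roll',round(-dy,1))
E
python3 -c "
from h import *
to([431,291,150],93)
M=R.from_rotvec(robot.get_state()['orientation']).as_matrix();print(M.round(3))"
```

```text
t 0.1 tcp [202.4 643.3 254.5] yaw 72.53 zaxis [-0.001 -0.002 -1.   ] F [ 0.6 -0.3 -0.3] open 88.1 j6 -0.04
delta cm [-26.73  32.38  10.5 ] roll -20.5
[[ 0.3    0.954 -0.001]
 [ 0.954 -0.3   -0.002]
 [-0.002 -0.    -1.   ]]
```

Emit:
carry_out(
  plan=[
    {"delta_pos": [-2.2,2.7,0.8],"roll": 0,"gripper": 0.3},
    {"delta_pos": [-2.2,2.7,0.8],"roll": 0,"gripper": 0.3},
    {"delta_pos": [-2.2,2.7,0.8],"roll": 0,"gripper": 0.3},
    {"delta_pos": [-2.2,2.7,0.8],"roll": 0,"gripper": 0.3},
    {"delta_pos": [-2.2,2.7,0.8],"roll": 0,"gripper": 0.3},
    {"delta_pos": [-2.2,2.7,0.8],"roll": 0,"gripper": 0.3},
    {"delta_pos": [-2.2,2.7,0.8],"roll": 0,"gripper": 0.3},
    {"delta_pos": [-2.2,2.7,0.8],"roll": 0,"gripper": 0.3},
    {"delta_pos": [-2.2,2.7,0.8],"roll": 0,"gripper": 0.3},
    {"delta_pos": [-2.2,2.7,0.8],"roll": 0,"gripper": 0.3},
    {"delta_pos": [-2.2,2.7,0.8],"roll": 0,"gripper": 0.3},
    {"delta_pos": [-2.2,2.7,0.8],"roll": 0,"gripper": 0.3},
  ],
  grip_force=20,
)

```text
clock: 1.1
tcp_pos: [432.7, 293.1, 159.0]
orientation: [-2.533, -1.859, 0.001]
force: [-0.0, -0.5, 0.3]
opening: 57.6
```

Emit:
carry_out(
  plan=[
    {"delta_pos": [0,0,0],"roll": -6.9,"gripper": 0.3},
    {"delta_pos": [0,0,0],"roll": -6.9,"gripper": 0.3},
    {"delta_pos": [0,0,0],"roll": -6.7,"gripper": 0.3},
    {"delta_pos": [0,0,0],"roll": 0,"gripper": 0.3},
    {"delta_pos": [0,0,0],"roll": 0,"gripper": 0.3},
  ],
)

```text
clock: 1.52
tcp_pos: [432.2, 294.6, 159.4]
orientation: [-2.166, -2.276, 0.001]
force: [-0.5, 0.3, -0.1]
opening: 57.4
```

```bash
python3 -c "
from h import *
to([431,291,150],93)
for n in ('scene','top'): 
  p,d=grab(n,n+'1')
to([431,291,70],93)
p,d=load('scene1');cv2.imwrite('pics/c3.png',cv2.resize(p[130:290,330:530],None,fx=4,fy=3.6,interpolation=2)[:,:,::-1])
"
```

```text
t 1.52 tcp [432.2 294.6 159.4] yaw 92.83 zaxis [-0.001 -0.    -1.   ] F [-0.5  0.3 -0.1] open 57.4 j6 -1.07
delta cm [-0.35 -0.14  0.94] roll -0.2
t 1.62 tcp [432.2 294.9 159.5] yaw 92.9 zaxis [-0. -0. -1.] F [-0.4 -0.4  0.3] open 57.5 j6 -1.07
delta cm [-0.38 -0.14  8.95] roll -0.1
```

View pics/c3.png

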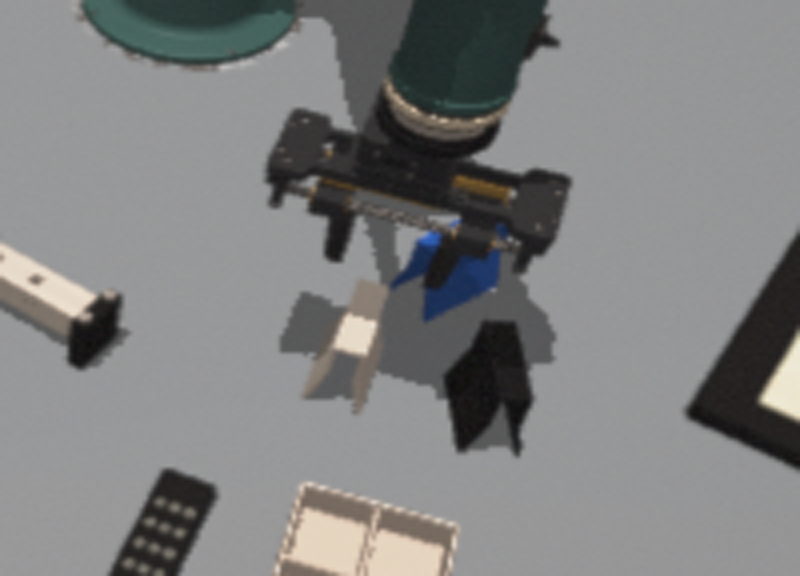

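The picture shows the gripper above and straddling the light shield (crop ~(360,330)), clear of the blue and black ones. Descending.

Emit:
carry_out(
  plan=[
    {"delta_pos": [-0.38,-0.14,2.0],"roll": 0,"gripper": 0.3},
    {"delta_pos": [0,0,2.2],"roll": 0,"gripper": 0.3},
    {"delta_pos": [0,0,2.2],"roll": 0,"gripper": 0.3},
    {"delta_pos": [0,0,1.5],"roll": 0,"gripper": 0.3},
    {"delta_pos": [0,0,0.95],"roll": 0,"gripper": 0.3},
    {"delta_pos": [0,0,0],"roll": 0,"gripper": 0.3},
    {"delta_pos": [0,0,0],"roll": 0,"gripper": 0.3},
  ],
)

```text
clock: 2.2
tcp_pos: [431.0, 291.0, 71.0]
orientation: [-2.162, -2.279, 0.001]
force: [1.4, 0.4, -0.1]
opening: 57.4
```

Emit:
carry_out(
  plan=[
    {"delta_pos": [0,0,0],"roll": 0,"gripper": -0.3},
    {"delta_pos": [0,0,0],"roll": 0,"gripper": -0.6},
    {"delta_pos": [0,0,0],"roll": 0,"gripper": -0.7},
    {"delta_pos": [0,0,0],"roll": 0,"gripper": -0.8},
    {"delta_pos": [0,0,0],"roll": 0,"gripper": -0.8},
    {"delta_pos": [0,0,0],"roll": 0,"gripper": -0.8},
  ],
  grip_force=20,
)

```text
clock: 2.7
tcp_pos: [431.5, 291.2, 71.7]
orientation: [2.162, 2.279, 0.002]
force: [-0.7, 0.5, 1.4]
opening: 23.9
```

```bash
python3 -c "
from h import *
to([431,291,70],93)"
```

```text
t 2.7 tcp [431.5 291.2  71.7] yaw 93.03 zaxis [ 0.001  0.001 -1.   ] F [-0.7  0.5  1.4] open 23.9 j6 -1.08
delta cm [-0.01 -0.06  0.17] roll 0.0
```

Emit:
carry_out(
  plan=[
    {"delta_pos": [0,0,-1.5],"roll": 0,"gripper": -0.8},
    {"delta_pos": [0,0,-3],"roll": 0,"gripper": -0.8},
    {"delta_pos": [0,0,-3.5],"roll": 0,"gripper": -0.8},
    {"delta_pos": [0,0,-3.5],"roll": 0,"gripper": -0.8},
    {"delta_pos": [0,0,-2.5],"roll": 0,"gripper": -0.8},
    {"delta_pos": [0,0,0],"roll": 0,"gripper": -0.8},
  ],
)

```text
clock: 3.2
tcp_pos: [434.5, 292.9, 217.9]
orientation: [2.16, 2.277, 0.017]
force: [0.7, 1.1, -0.1]
opening: 23.6
```

```bash
python3 -c "
from h import *
to([585,-54.5,200],76.5)"
```

```text
t 3.2 tcp [434.5 292.9 217.9] yaw 93.04 zaxis [ 0.01   0.006 -1.   ] F [ 0.7  1.1 -0.1] open 23.6 j6 -1.08
delta cm [-35.5   13.17   1.74] roll 16.5
```

Emit:
carry_out(
  plan=[
    {"delta_pos": [-1.5,0.6,0],"roll": 0,"gripper": -0.8},
    {"delta_pos": [-3.1,1.15,0],"roll": 0,"gripper": -0.8},
    {"delta_pos": [-3.4,1.26,0],"roll": 0,"gripper": -0.8},
    {"delta_pos": [-3.4,1.26,0],"roll": 0,"gripper": -0.8},
    {"delta_pos": [-3.4,1.26,0],"roll": 0,"gripper": -0.8},
    {"delta_pos": [-3.4,1.26,0],"roll": 0,"gripper": -0.8},
    {"delta_pos": [-3.4,1.26,0],"roll": 0,"gripper": -0.8},
    {"delta_pos": [-3.4,1.26,0],"roll": 0,"gripper": -0.8},
    {"delta_pos": [-3.4,1.26,0],"roll": 0,"gripper": -0.8},
    {"delta_pos": [-3.4,1.26,0],"roll": 0,"gripper": -0.8},
    {"delta_pos": [-2.5,0.9,0],"roll": 0,"gripper": -0.8},
    {"delta_pos": [-0.6,0.2,0],"roll": 0,"gripper": -0.8},
  ],
)

```text
clock: 4.2
tcp_pos: [579.4, -54.5, 209.7]
orientation: [2.166, 2.276, -0.003]
force: [-0.0, -0.1, -0.9]
opening: 23.9
```

Emit:
carry_out(
  plan=[
    {"delta_pos": [0,0,0],"roll": 5.5,"gripper": -0.8},
    {"delta_pos": [0,0,0],"roll": 5.5,"gripper": -0.8},
    {"delta_pos": [0,0,0],"roll": 5.5,"gripper": -0.8},
    {"delta_pos": [0,0,0],"roll": 0,"gripper": -0.8},
    {"delta_pos": [0,0,0],"roll": 0,"gripper": -0.8},
    {"delta_pos": [0,0,0],"roll": 0,"gripper": -0.8},
  ],
)

```text
clock: 4.7
tcp_pos: [578.3, -50.1, 210.5]
orientation: [-2.463, -1.949, 0.001]
force: [-0.0, 0.8, -1.2]
opening: 23.6
```

```bash
python3 -c "
from h import *
for n in ('scene','top'): 
  p,d=grab(n,n+'2')
to([585,-54.5,170],76.5)
p,d=load('scene2');cv2.imwrite('pics/c4.png',cv2.resize(p[90:290,200:420],None,fx=3,fy=3,interpolation=2)[:,:,::-1])
p,d=load('top2');cv2.imwrite('pics/c5.png',cv2.resize(p[130:280,260:430],None,fx=4,fy=4,interpolation=2)[:,:,::-1])
W=cloud('scene',load('scene2')[1]);x,y,z=W[...,0],W[...,1],W[...,2]
p,d=load('scene2')
b=p.mean(2)
m=(abs(x-585)<70)&(abs(y+54)<50)&(z>125)&(z<225)&(b>100)
q=W[m];print(len(q),q.min(0),q.max(0),q.mean(0))
"
```

```text
t 4.8 tcp [578.5 -50.3 210.9] yaw 76.64 zaxis [-0.001  0.    -1.   ] F [ 0.7 -0.1 -1.4] open 23.7 j6 -1.47
delta cm [-0.26  0.73  4.09] roll 0.1
406 [544.51903381 -78.51716208 138.94264924] [622.67680691 -17.69762021 220.914216  ] [593.46630935 -42.02027066 177.03274115]
```

View pics/c4.png

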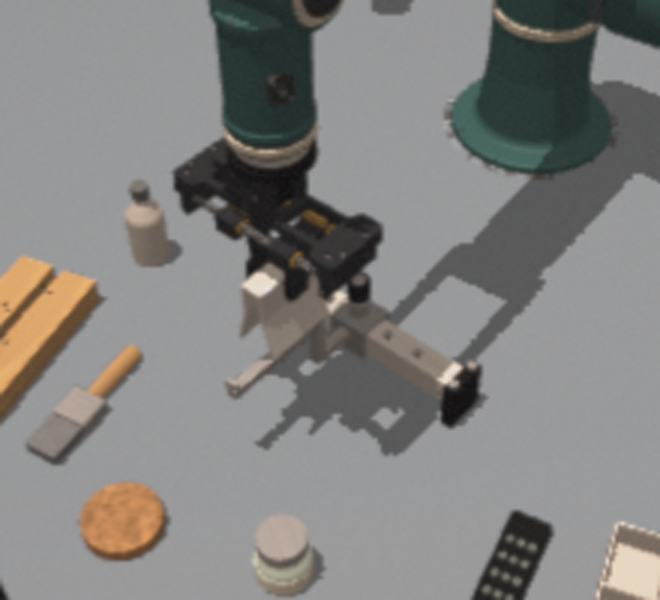

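View pics/c5.png

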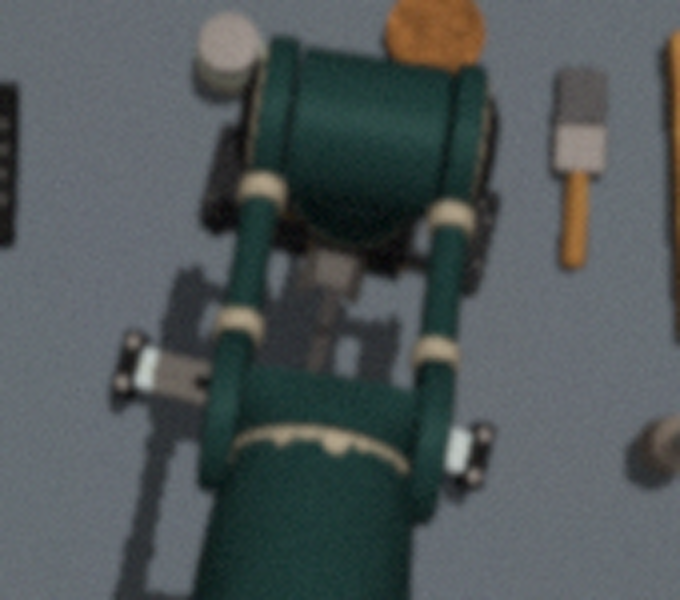

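```bash
python3 -c "
from h import *
p,d=load('scene2');W=cloud('scene',d)
a=np.radians(-13.5);ex=np.array([np.cos(a),np.sin(a)]);ey=np.array([-ex[1],ex[0]])
q=(W[...,:2]-np.array([578.5,-50.3]));s=q@ex;t=q@ey;z=W[...,2]
m=(abs(s)<45)&(abs(t)<30)
for lo,hi in((136,150),(150,165),(165,180),(184,195),(195,205),(205,214)):
  k=m&(z>lo)&(z<hi)&(p.mean(2)>70)
  if k.sum(): print(lo,k.sum(),'t',np.percentile(t[k],[5,25,50,75,95]).round(1),'s',np.percentile(s[k],[1,99]).round(1))
k=m&(z>211)&(s>15)&(p.mean(2)>90);print('top',k.sum(),t[k].min(),t[k].max(),t[k].mean(),s[k].max(),np.median(z[k]))
"
```

```text
136 75 t [-18.1  20.6  22.2  23.4  24.9] s [-38.9  39.7]
150 117 t [-15.1  17.2  18.9  20.5  22. ] s [-36.9  40. ]
165 103 t [-11.7  14.1  15.2  16.7  17.8] s [-30.9  39.7]
184 43 t [-10.1  -7.7  12.5  13.1  14.2] s [-28.2  41.4]
195 31 t [-9.2 -6.4 12.3 13.2 24.7] s [-4.7 39.6]
205 27 t [-9.5 11.7 12.6 13.4 14.4] s [10.7 41. ]
top 146 -29.356548429236874 29.282772850169263 2.861098855782914 41.19876778482935 219.69403816368356
```

Shield is held level, centred under the TCP within 1 mm (crop (285,290)). Moving over the bar and down.

Emit:
carry_out(
  plan=[
    {"delta_pos": [-0.2,0.4,0.5],"roll": 0,"gripper": -0.8},
    {"delta_pos": [-0.06,0.33,0.8],"roll": 0,"gripper": -0.8},
    {"delta_pos": [0,0,1.0],"roll": 0,"gripper": -0.8},
    {"delta_pos": [0,0,0],"roll": 0,"gripper": -0.8},
    {"delta_pos": [0,0,0],"roll": 0,"gripper": -0.8},
    {"delta_pos": [0,0,0],"roll": 0,"gripper": -0.8},
  ],
)

```text
clock: 5.3
tcp_pos: [585.0, -54.9, 187.6]
orientation: [-2.466, -1.945, 0.001]
force: [0.6, -0.1, -0.7]
opening: 23.7
```

```bash
python3 -c "
from h import *
to([585,-54.5,103],76.5)"
```

```text
t 5.3 tcp [585.  -54.9 187.6] yaw 76.54 zaxis [-0.001  0.    -1.   ] F [ 0.6 -0.1 -0.7] open 23.7 j6 -1.47
delta cm [ 0.04 -0.01  8.46] roll 0.0
```

Emit:
carry_out(
  plan=[
    {"delta_pos": [0.04,0,1.0],"roll": 0,"gripper": -0.8},
    {"delta_pos": [0,0,1.3],"roll": 0,"gripper": -0.8},
    {"delta_pos": [0,0,1.3],"roll": 0,"gripper": -0.8},
    {"delta_pos": [0,0,1.0],"roll": 0,"gripper": -0.8},
    {"delta_pos": [0,0,0],"roll": 0,"gripper": -0.8},
    {"delta_pos": [0,0,0],"roll": 0,"gripper": -0.8},
  ],
)

```text
clock: 5.8
tcp_pos: [584.3, -54.4, 140.5]
orientation: [-2.465, -1.944, 0.003]
force: [0.2, 0.2, -1.0]
opening: 23.7
```

Emit:
carry_out(
  plan=[
    {"delta_pos": [0,0,0.7],"roll": 0,"gripper": -0.8},
    {"delta_pos": [0,0,0.7],"roll": 0,"gripper": -0.8},
    {"delta_pos": [0,0,0.7],"roll": 0,"gripper": -0.8},
    {"delta_pos": [0,0,0.7],"roll": 0,"gripper": -0.8},
    {"delta_pos": [0,0,0.5],"roll": 0,"gripper": -0.8},
    {"delta_pos": [0,0,0],"roll": 0,"gripper": -0.8},
    {"delta_pos": [0,0,0],"roll": 0,"gripper": -0.8},
  ],
)

```text
clock: 6.38
tcp_pos: [585.0, -54.5, 108.6]
orientation: [-2.466, -1.945, 0.001]
force: [0.4, 0.8, -1.6]
opening: 23.8
```

```bash
python3 -c "
from h import *
to([585,-54.5,103],76.5)"
```

```text
t 6.38 tcp [585.  -54.5 108.6] yaw 76.54 zaxis [-0.001  0.    -1.   ] F [ 0.4  0.8 -1.6] open 23.8 j6 -1.47
delta cm [ 0.   -0.    0.56] roll 0.0
```

Lower slowly to contact.

Emit:
carry_out(
  plan=[
    {"delta_pos": [0,0,0.2],"roll": 0,"gripper": -0.8},
    {"delta_pos": [0,0,0.2],"roll": 0,"gripper": -0.8},
    {"delta_pos": [0,0,0.1],"roll": 0,"gripper": -0.8},
    {"delta_pos": [0,0,0],"roll": 0,"gripper": -0.8},
    {"delta_pos": [0,0,0],"roll": 0,"gripper": -0.8},
  ],
)

```text
clock: 6.8
tcp_pos: [585.4, -54.5, 104.3]
orientation: [2.466, 1.946, 0.0]
force: [0.1, -0.0, -0.7]
opening: 24.0
```

Emit:
carry_out(
  plan=[
    {"delta_pos": [0,0,0.1],"roll": 0,"gripper": -0.8},
    {"delta_pos": [0,0,0],"roll": 0,"gripper": -0.8},
    {"delta_pos": [0,0,0],"roll": 0,"gripper": -0.8},
  ],
)

```text
clock: 7.05
tcp_pos: [585.4, -54.6, 103.2]
orientation: [2.466, 1.946, 0.0]
force: [0.1, -0.3, -1.4]
opening: 23.8
```

Emit:
carry_out(
  plan=[
    {"delta_pos": [0,0,0.1],"roll": 0,"gripper": -0.8},
    {"delta_pos": [0,0,0],"roll": 0,"gripper": -0.8},
    {"delta_pos": [0,0,0],"roll": 0,"gripper": -0.8},
  ],
)

```text
clock: 7.3
tcp_pos: [585.6, -54.6, 102.7]
orientation: [2.466, 1.946, 0.001]
force: [-1.1, -0.6, 1.6]
opening: 23.7
```

Emit:
carry_out(
  plan=[
    {"delta_pos": [0,0,0.1],"roll": 0,"gripper": -0.8},
    {"delta_pos": [0,0,0],"roll": 0,"gripper": -0.8},
    {"delta_pos": [0,0,0],"roll": 0,"gripper": -0.8},
  ],
)

```text
clock: 7.55
tcp_pos: [585.8, -54.6, 102.6]
orientation: [2.466, 1.946, 0.001]
force: [-3.4, 0.2, 7.5]
opening: 23.7
```

Contact at z 102.6, just as predicted, so it is seated. Ease off and release.

Emit:
carry_out(
  plan=[
    {"delta_pos": [0,0,-0.1],"roll": 0,"gripper": -0.8},
    {"delta_pos": [0,0,0],"roll": 0,"gripper": -0.35},
    {"delta_pos": [0,0,0],"roll": 0,"gripper": -0.2},
    {"delta_pos": [0,0,0],"roll": 0,"gripper": 0},
    {"delta_pos": [0,0,0],"roll": 0,"gripper": 0},
    {"delta_pos": [0,0,0],"roll": 0,"gripper": 0},
    {"delta_pos": [0,0,-1],"roll": 0,"gripper": 0},
    {"delta_pos": [0,0,-2],"roll": 0,"gripper": 0},
    {"delta_pos": [0,0,-3],"roll": 0,"gripper": 0},
    {"delta_pos": [0,0,-2.5],"roll": 0,"gripper": 0},
    {"delta_pos": [0,0,0],"roll": 0,"gripper": 0},
    {"delta_pos": [0,0,0],"roll": 0,"gripper": 0},
  ],
)

```text
clock: 8.55
tcp_pos: [587.1, -54.8, 190.1]
orientation: [2.464, 1.943, 0.006]
force: [-0.6, 0.2, 0.1]
opening: 43.9
```

```bash
python3 -c "
from h import *
p,d=grab('scene','scene3')
cv2.imwrite('pics/c6.png',cv2.resize(p[90:290,200:420],None,fx=3,fy=3,interpolation=2)[:,:,::-1])
to([464.5,-25,180],76.5)
W=cloud('scene',d)
a=np.radians(-13.5);ex=np.array([np.cos(a),np.sin(a)]);ey=np.array([-ex[1],ex[0]])
q=(W[...,:2]-np.array([585,-54.5]));s=q@ex;t=q@ey;z=W[...,2]
k=(abs(s)<55)&(abs(t)<20)&(z>100)&(z<118);print('top',k.sum(),t[k].mean(),s[k].min(),s[k].max(),np.median(z[k]))
q=(W[...,:2]-np.array([464.5,-25]));s=q@ex;t=q@ey
k=(np.hypot(s,t)<25)&(z>88)&(z<115)&(p.mean(2)<90)
print('knob',k.sum(),np.percentile(s[k],[2,50,98]),np.percentile(t[k],[2,50,98]),np.percentile(z[k],98))
k=k&(z>103);print('knobtop',k.sum(),s[k].mean(),t[k].mean(),np.median(z[k]))
"
```

```text
t 8.6 tcp [585.7 -54.6 188.1] yaw 76.54 zaxis [ 0.002 -0.    -1.   ] F [-0.2 -0.1 -0.7] open 43.9 j6 -1.47
delta cm [  0.06 -12.48   0.79] roll 0.0
top 248 2.6225451903679367 -53.353505833426624 54.19615780555436 108.83194914442208
knob 33 [-2.70582868  7.90496654 14.44719625] [-3.25859785  7.95591631 11.51838733] 109.73200208648686
knobtop 10 4.403545996592419 8.3839317234457 107.95211320483287
```

View pics/c6.png

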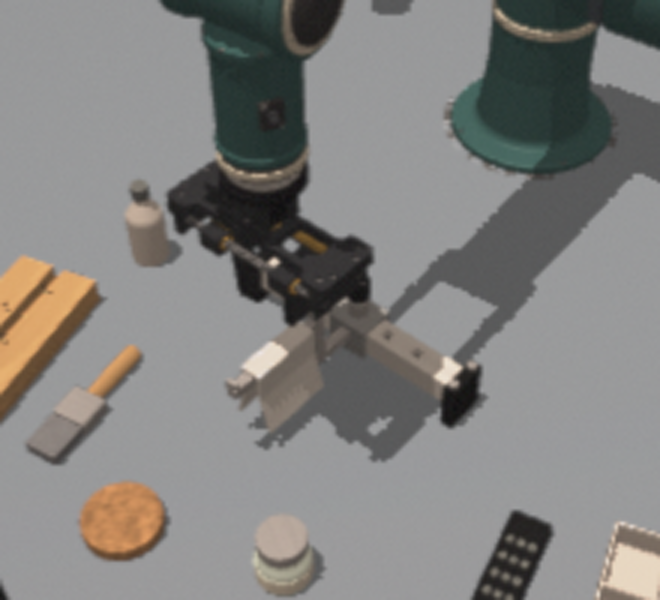

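The shield is seated on the bar (crop (265,365)), top measured at 108.8 against an expected 109. Now the knob.

Emit:
carry_out(
  plan=[
    {"delta_pos": [0,-1.5,0],"roll": 0,"gripper": 0.2},
    {"delta_pos": [0,-3,0],"roll": 0,"gripper": 0.2},
    {"delta_pos": [0.03,-3.5,0.4],"roll": 0,"gripper": 0.2},
    {"delta_pos": [0.03,-3,0.4],"roll": 0,"gripper": 0.2},
    {"delta_pos": [0,-1.48,0],"roll": 0,"gripper": 0.2},
    {"delta_pos": [0,0,0],"roll": 0,"gripper": 0.2},
    {"delta_pos": [0,0,0],"roll": 0,"gripper": 0.2},
    {"delta_pos": [0,0,0],"roll": 0,"gripper": 0.2},
  ],
)

```text
clock: 9.27
tcp_pos: [464.8, -25.1, 178.9]
orientation: [2.466, 1.946, 0.0]
force: [0.7, 0.5, -1.0]
opening: 52.9
```

```bash
python3 -c "
from h import *
p,d=grab('scene','scene4')
cv2.imwrite('pics/c7.png',cv2.resize(p[110:270,230:400],None,fx=4,fy=3.7,interpolation=2)[:,:,::-1])
to([464.5,-25,99],76.5)
W=cloud('scene',d)
a=np.radians(-13.5);ex=np.array([np.cos(a),np.sin(a)]);ey=np.array([-ex[1],ex[0]])
z=W[...,2]
q=(W[...,:2]-np.array([464.5,-25]));s=q@ex;t=q@ey
k=(np.hypot(s,t)<25)&(z>82)&(z<115)&(p.mean(2)<90)
print('knob',k.sum(),np.percentile(s[k],[2,50,98]),np.percentile(t[k],[2,50,98]),np.percentile(z[k],98))
"
```

```text
t 9.32 tcp [465.2 -25.1 179.1] yaw 76.53 zaxis [ 0. -0. -1.] F [ 0.4 -0.2 -0.2] open 52.5 j6 -1.44
delta cm [-0.   -0.07  8.01] roll 0.0
knob 57 [-6.89146137  7.67914815 14.50973266] [-7.29455987  6.36688167 12.56408844] 110.1353126363666
```

View pics/c7.png

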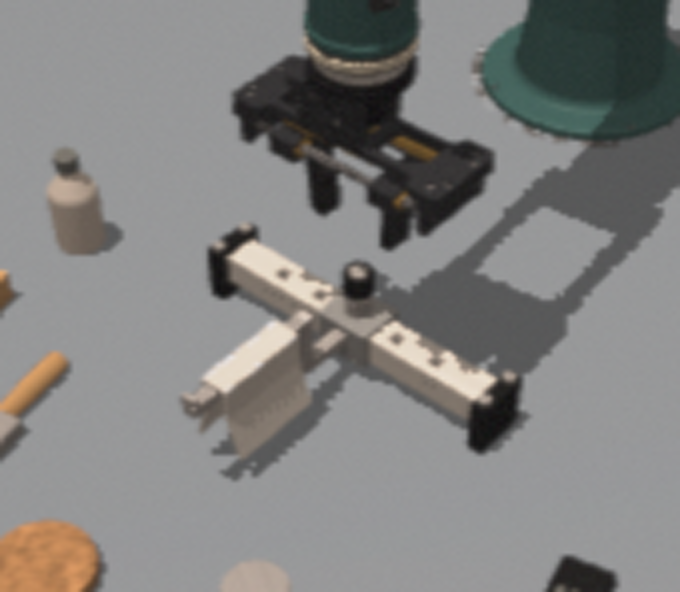

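Shield hangs on the bar, knob at crop (357,280), jaws straddling above it. Descend and grip.

Emit:
carry_out(
  plan=[
    {"delta_pos": [0,-0.05,1.5],"roll": 0,"gripper": 0.2},
    {"delta_pos": [0,0,2.0],"roll": 0,"gripper": 0.2},
    {"delta_pos": [0,0,2.0],"roll": 0,"gripper": 0.2},
    {"delta_pos": [0,0,1.5],"roll": 0,"gripper": 0.2},
    {"delta_pos": [0,0,1.0],"roll": 0,"gripper": 0.2},
    {"delta_pos": [0,0,0],"roll": 0,"gripper": 0.2},
    {"delta_pos": [0,0,0],"roll": 0,"gripper": 0.2},
    {"delta_pos": [0,0,0],"roll": 0,"gripper": 0.2},
  ],
)

```text
clock: 9.98
tcp_pos: [464.8, -25.0, 100.0]
orientation: [2.466, 1.945, 0.001]
force: [-0.2, 0.3, 0.6]
opening: 52.9
```

Emit:
carry_out(
  plan=[
    {"delta_pos": [0,0,0],"roll": 0,"gripper": -0.2},
    {"delta_pos": [0,0,0],"roll": 0,"gripper": -0.4},
    {"delta_pos": [0,0,0],"roll": 0,"gripper": -0.5},
    {"delta_pos": [0,0,0],"roll": 0,"gripper": -0.7},
    {"delta_pos": [0,0,0],"roll": 0,"gripper": -0.7},
    {"delta_pos": [0,0,0],"roll": 0,"gripper": -0.7},
  ],
  grip_force=35,
)

```text
clock: 10.48
tcp_pos: [464.1, -25.0, 99.8]
orientation: [2.466, 1.945, 0.001]
force: [-0.3, -1.1, 2.7]
opening: 25.4
```

```bash
python3 -c "
from h import *
to([464.5,-25,99],76.5)"
```

```text
t 10.48 tcp [464.1 -25.   99.8] yaw 76.55 zaxis [ 0.001 -0.    -1.   ] F [-0.3 -1.1  2.7] open 25.4 j6 -1.44
delta cm [0.01 0.04 0.08] roll 0.0
```

Emit:
carry_out(
  plan=[
    {"delta_pos": [0,0,-0.4],"roll": 0,"gripper": -0.7},
    {"delta_pos": [0,0,-0.4],"roll": 0,"gripper": -0.7},
    {"delta_pos": [0,0,-0.4],"roll": 0,"gripper": -0.7},
    {"delta_pos": [0,0,0],"roll": 0,"gripper": -0.7},
    {"delta_pos": [0,0,0],"roll": 0,"gripper": -0.7},
    {"delta_pos": [0,0,0],"roll": 0,"gripper": -0.7},
  ],
)

```text
clock: 10.98
tcp_pos: [463.9, -24.9, 111.0]
orientation: [2.466, 1.945, 0.001]
force: [4.1, -2.8, -8.1]
opening: 24.9
```

```bash
python3 -c "
from h import *
a=np.radians(-13.5)
to([464.1+40*np.sin(a),-25-40*np.cos(a),111.5],76.5)"
```

```text
t 10.98 tcp [463.9 -24.9 111. ] yaw 76.54 zaxis [ 0.001 -0.    -1.   ] F [ 4.1 -2.8 -8.1] open 24.9 j6 -1.44
delta cm [-4.    0.02 -0.05] roll 0.0
```

Pull force of about 8 N at 11 mm lift matches the spring, so the pin is out. Slide −40 mm along stand y (tool −x).

Emit:
carry_out(
  plan=[
    {"delta_pos": [-0.2,0,-0.05],"roll": 0,"gripper": -0.7},
    {"delta_pos": [-0.4,0,0],"roll": 0,"gripper": -0.7},
    {"delta_pos": [-0.4,0,0],"roll": 0,"gripper": -0.7},
    {"delta_pos": [-0.4,0,0],"roll": 0,"gripper": -0.7},
    {"delta_pos": [-0.4,0,0],"roll": 0,"gripper": -0.7},
    {"delta_pos": [-0.4,0,0],"roll": 0,"gripper": -0.7},
    {"delta_pos": [0,0,0],"roll": 0,"gripper": -0.7},
    {"delta_pos": [0,0,0],"roll": 0,"gripper": -0.7},
  ],
)

```text
clock: 11.65
tcp_pos: [458.8, -46.3, 111.5]
orientation: [2.467, 1.945, 0.001]
force: [5.3, -1.7, -7.3]
opening: 24.9
```

```bash
python3 -c "
from h import *
a=np.radians(-13.5)
to([464.1+40*np.sin(a),-25-40*np.cos(a),111.5],76.5)
p,d=grab('scene','scene5')
cv2.imwrite('pics/c8.png',cv2.resize(p[110:270,230:400],None,fx=4,fy=3.7,interpolation=2)[:,:,::-1])"
```

```text
t 11.65 tcp [458.8 -46.3 111.5] yaw 76.51 zaxis [ 0.001  0.    -1.   ] F [ 5.3 -1.7 -7.3] open 24.9 j6 -1.49
delta cm [-1.81  0.02 -0.  ] roll 0.0
```

View pics/c8.png

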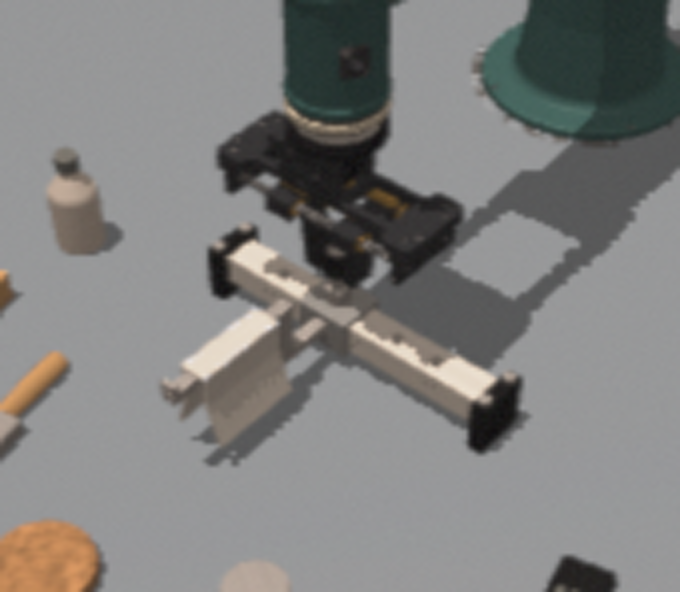

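The sleeve and the shield travel with the knob (sleeve now at crop (335,315)). Continuing the remaining 18 mm.

Emit:
carry_out(
  plan=[
    {"delta_pos": [-0.4,0.03,0],"roll": 0,"gripper": -0.7},
    {"delta_pos": [-0.4,0,0],"roll": 0,"gripper": -0.7},
    {"delta_pos": [-0.4,0,0],"roll": 0,"gripper": -0.7},
    {"delta_pos": [-0.4,0,0],"roll": 0,"gripper": -0.7},
    {"delta_pos": [-0.2,0,0],"roll": 0,"gripper": -0.7},
    {"delta_pos": [0,0,0],"roll": 0,"gripper": -0.7},
    {"delta_pos": [0,0,0],"roll": 0,"gripper": -0.7},
    {"delta_pos": [0,0,0],"roll": 0,"gripper": -0.7},
  ],
)

```text
clock: 12.37
tcp_pos: [454.5, -64.2, 111.7]
orientation: [2.466, 1.946, -0.001]
force: [3.8, -1.1, -7.7]
opening: 25.0
```

```bash
python3 -c "
from h import *
a=np.radians(-13.5)
to([464.1+40*np.sin(a),-25-40*np.cos(a),99.8],76.5)"
```

```text
t 12.37 tcp [454.5 -64.2 111.7] yaw 76.54 zaxis [-0.    -0.001 -1.   ] F [ 3.8 -1.1 -7.7] open 25.0 j6 -1.53
delta cm [0.04 0.02 1.19] roll 0.0
```

Emit:
carry_out(
  plan=[
    {"delta_pos": [0.04,0,0.3],"roll": 0,"gripper": -0.7},
    {"delta_pos": [0,0,0.3],"roll": 0,"gripper": -0.7},
    {"delta_pos": [0,0,0.3],"roll": 0,"gripper": -0.7},
    {"delta_pos": [0,0,0.2],"roll": 0,"gripper": -0.7},
    {"delta_pos": [0,0,0.1],"roll": 0,"gripper": -0.7},
    {"delta_pos": [0,0,0],"roll": 0,"gripper": -0.7},
    {"delta_pos": [0,0,0],"roll": 0,"gripper": -0.7},
    {"delta_pos": [0,0,0],"roll": 0,"gripper": -0.7},
  ],
)

```text
clock: 13.03
tcp_pos: [454.7, -63.4, 99.9]
orientation: [2.466, 1.946, -0.0]
force: [1.2, -2.7, -3.5]
opening: 24.6
```

```bash
python3 -c "
from h import *
a=np.radians(-13.5)
to([464.1+40*np.sin(a),-25-40*np.cos(a),99.8],76.5)"
```

```text
t 13.03 tcp [454.7 -63.4  99.9] yaw 76.54 zaxis [-0. -0. -1.] F [ 1.2 -2.7 -3.5] open 24.6 j6 -1.53
delta cm [-0.05  0.01  0.01] roll 0.0
```

Back at grip height with the force still about the spring's. Press gently down until it bottoms, to prove it's home.

Emit:
carry_out(
  plan=[
    {"delta_pos": [0,0,0.1],"roll": 0,"gripper": -0.7},
    {"delta_pos": [0,0,0],"roll": 0,"gripper": -0.7},
    {"delta_pos": [0,0,0],"roll": 0,"gripper": -0.7},
    {"delta_pos": [0,0,0],"roll": 0,"gripper": -0.7},
  ],
)

```text
clock: 13.37
tcp_pos: [454.9, -63.4, 99.8]
orientation: [2.466, 1.946, 0.0]
force: [-1.8, -0.9, 6.1]
opening: 25.0
```

Emit:
carry_out(
  plan=[
    {"delta_pos": [0,0,0.1],"roll": 0,"gripper": -0.7},
    {"delta_pos": [0,0,0],"roll": 0,"gripper": -0.7},
    {"delta_pos": [0,0,0],"roll": 0,"gripper": -0.7},
    {"delta_pos": [0,0,0],"roll": 0,"gripper": -0.7},
  ],
)

```text
clock: 13.7
tcp_pos: [455.0, -63.3, 99.7]
orientation: [-2.466, -1.946, -0.0]
force: [-4.7, -1.2, 13.0]
opening: 24.6
```

Emit:
carry_out(
  plan=[
    {"delta_pos": [0,0,-0.1],"roll": 0,"gripper": -0.7},
    {"delta_pos": [0,0,0],"roll": 0,"gripper": -0.7},
    {"delta_pos": [0,0,0],"roll": 0,"gripper": -0.7},
    {"delta_pos": [0,0,0],"roll": 0,"gripper": -0.7},
  ],
)

```text
clock: 14.03
tcp_pos: [455.0, -63.3, 99.7]
orientation: [2.466, 1.946, 0.0]
force: [-3.1, -0.3, 7.6]
opening: 25.0
```

```bash
python3 -c "
from h import *
p,d=grab('scene','scene6');cv2.imwrite('pics/c9.png',cv2.resize(p[110:270,210:400],None,fx=4,fy=3.7,interpolation=2)[:,:,::-1])
to([454.8,-63.9,99.8],76.5)
W=cloud('scene',d)
a=np.radians(-13.5);ex=np.array([np.cos(a),np.sin(a)]);ey=np.array([-ex[1],ex[0]])
q=(W[...,:2]-np.array([585,-54.5])+40*ey);s=q@ex;t=q@ey;z=W[...,2]
k=(abs(s)<38)&(abs(t)<20)&(z>104)&(z<114);print('shield top',k.sum(),t[k].mean(),s[k].min(),s[k].max(),np.median(z[k]))
"
```

```text
t 14.08 tcp [454.9 -63.3  99.7] yaw 76.53 zaxis [ 0.  0. -1.] F [-3.1 -1.8  7.3] open 24.8 j6 -1.53
delta cm [-0.06 -0.   -0.01] roll 0.0
shield top 176 3.7709939980820395 -37.97815190318636 37.90210275475651 109.33500084753769
```

View pics/c9.png

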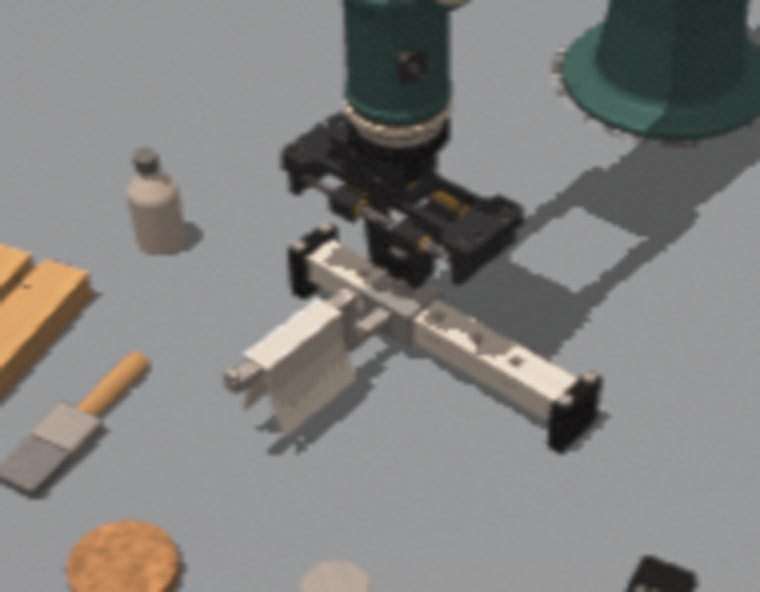

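The picture shows the middle hole now uncovered (three holes on the tray side, at crop (436,316), (475,338) and (515,360)). The shield sits on the bar, and the knob is held with the pin bottomed.

```bash
python3 -c "
from h import *
print(robot.finish_job())"
```

```text
the job is handed in; nothing more can be done
None
```

I hung the aluminium shield over the bar and released it. Then I pulled the knob up, slid the holder one hole towards the spreading board (the stand's −y, 40 mm), and lowered the pin home. The job was handed in at about 14 s with the knob still gripped.

- **Shield:** after the slide its top measured 109.3 mm above the table, against 109 expected when seated. The last picture shows it hanging over the bar.
- **Pin:** the knob bottomed at the same grip height as at the start (99.7–99.8 mm), resisting a light downward push. The hand-in pose keeps about 7 N of that push.
- **Sleeve:** the last picture shows the middle hole uncovered, with three holes on the tray side. The TCP stands 0.6 mm short of the exact 40 mm, inside the pin's 2 mm play.
- **Disagreements:** the two cameras differed by 2–4 mm along the bar and about 2 mm across it, so I aimed for the mean. The final across-bar reading of the shield top averaged 3.8 mm off centre, but the points included the side facing the camera, so I did not count it as a position check.

I did not re-measure the other objects. None was touched on purpose, and those visible in the last picture looked unmoved.

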